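Trap the formula dispenser and snap its cap on

TASK

Slide the drawer's clear divider, like a caliper jaw, towards the dispenser until it nips the dispenser firmly against the drawer's side wall, and leave it there. Then take the small white cap from the counter and press it straight down on the dispenser's neck until it clicks fully home, and keep pressing down firmly (about 10 N): the program finishes while still pressing the cap, without letting go. Leave the mug, the bottle ring and the spoons where they are.

Things in the scene. Friction and masses are not known exactly. Their poses are not given: they have to be found in the camera images.
- drawer: Open plywood drawer box fixed on the counter, 276 (its x) by 316 (its y) by 50 mm high, walls and floor 8 mm thick. Origin: centre of its underside, on the counter. The divider slides along its y axis; the inner face of its +y side wall, the fixed jaw, is 150 mm from the origin. The dispenser stands between that wall and the divider, the spoons lie beyond the divider.
- divider (a joint): Slide of the clear divider along the drawer's +y axis, in m; grows towards the +y wall, starts at 0 to 0.025. Its dispenser-side face is at drawer y = 0.020 + joint, so at 0.070 it nips the 60 mm dispenser against the wall. About 2.5 N of friction; stays where it is left. On the way it pushes the dispenser, which may start some cm off the wall, along the floor.
- divider_tab (a point): Centre of the gripping part of the finger tab standing up on the divider: clear block, 36 mm along the drawer's x, 12 mm thick along its y (pinch it across this). The point is 78 mm above the counter; the tab's top is at 94 mm, the divider's top edge beside it at 50 mm. The tab is at x = -70 mm in the drawer frame (robot's end). Axes as the drawer's.
- neck (a point): On the axis of the blue round dispenser (loose, 60 mm diameter, about 0.2 kg, upright in the drawer, towards its +x end), at the shoulder on which the cap's mouth comes to rest: 80 mm above its foot, 88 mm above the counter. z up along the axis. The shoulder is 42 mm across; it is straight for 4 mm below this point, then widens to 60 mm by 16 mm below.
- neck_top (a point): Centre of the top of the dispenser's neck, 20 mm above the shoulder point. The neck is 25 mm in diameter, its top 6 mm tapering to 18 mm. Four sprung round studs bulge 3.5 mm out of it all round, centred 9 mm above the shoulder.
- cap_center (a point): Centre of the loose white cap, closed at the top, 40 mm diameter, 34 mm high, about 30 g, standing mouth down on the counter to the robot's right; 17 mm above its mouth, on its axis, z towards its closed top. Its place is one of three, shared out at random with the mug and the bottle ring.
- cap_mouth (a point): Centre of the cap's mouth, 28 mm wide inside its lip: about 1.5 mm to spare round the neck. On the neck the cap first rests on the studs, mouth about 13 mm above the shoulder; pressing with roughly 6 to 12 N drives its lip past the studs, the force drops (the click), and the mouth comes to rest on the shoulder, where it stays snapped.
- mug: Bystander: white ceramic mug on the counter, 76 mm diameter, 85 mm high, handle at its +y side; origin: centre of its underside.
- bottle_ring: Bystander: white open screw ring of a bottle, 54 mm diameter, 18 mm high with a 38 mm hole; origin: centre of its underside.
- spoon0: Bystander: steel spoon with a grey silicone grip, 160 mm long, lying in the drawer on the other side of the divider from the dispenser; x along it.
- spoon1: Bystander: a second spoon like the other, beside it.
Mind the look-alikes: they are no part of the job. Of the things like the part that bears neck, leave any that is yellow; of the rest the larger one is meant.

How it is judged:
On the way, in this order (a step that is already met when the one before it is completed fails the run):
1. the divider nips the dispenser against the drawer's side wall (value of joint divider above 0.0665 m and y of neck in the frame of drawer above 0.1165 m and contact force between divider and dispenser above 1.5 N), for 0.04 s.
2. the cap has clicked down onto the shoulder (z of cap_center in the frame of neck below 0.02 m and horizontal distance between cap_center and neck below 0.004 m and angle between the z axis of cap_center and the z axis of neck, either way round below 0.1 rad), for 0.1 s.
At the end, for the whole second after the job is handed in: Cap home on the shoulder (its centre under 20 mm above the neck point, axes within 4 mm, 0.10 rad), pressed by the gripper on the dispenser with over 5 N through the last second; dispenser upright (0.08 rad), within 3.5 mm of the wall; divider joint above 0.0665 (all of step 2 and value of joint divider above 0.0665 m and y of neck in the frame of drawer above 0.1165 m and angle between neck's own z axis and vertical below 0.08 rad and contact force between cap and dispenser above 5 N and contact force between the fingers and cap above 3 N); the arm keeps its last pose, push and grip.
It fails at once if the mug was moved more than 25 mm (distance of mug from where it was at the start of the episode above 0.025 m).
It fails at once if the bottle ring was moved more than 25 mm (distance of bottle_ring from where it was at the start of the episode above 0.025 m).
It fails at once if a spoon was moved more than 25 mm (distance of spoon0 from where it was at the start of the episode above 0.025 m).
It fails at once if the other spoon was moved more than 25 mm (distance of spoon1 from where it was at the start of the episode above 0.025 m).
It also fails if it takes over 51 s, if anything falls off the work surface, if the arm or the gripper's body presses on something with over 40 N, if the wrist force passes 120 N, or if a joint passes its speed limit or range.

ROBOT

A 6-joint arm with a two-finger parallel gripper is mounted at the origin on the work surface. World frame = base frame: x ahead of the robot, y to its left, z up, the work surface at z = 0. Lengths are in m, angles in rad, forces in N, time in s.
With the tool pointing down it reaches from about 0.275 to 1 m from the base axis. Payload 8.4 kg.
Tool frame: the origin (TCP) lies on the centre line of the jaws, within the pads' length; the fingertips stand 17 mm ahead of it and the grasp point (between the pads) lies 2 mm behind it (bot.tcp_to_tips is the z of the fingertips in the tool frame, in m); z points along the fingers, y is the line along which they close (so a half turn about z gives the same grasp; the last joint's range is limited). The gripper opens to 85 mm and grips with 20 to 120 N. Pads are 22 mm wide; open, the fingers measure 114 mm over their backs; the gripper's body (76 mm by 85 mm) begins 54 mm behind the grasp point. The pads swing forward as they close: fully open they stand 13 mm farther back than shut.
Start: joints at [-1.126, 0.353, 1.633, -0, 1.155, -0.002], TCP at [0.27, -0.564, 0.248] pointing down, gripper open.
Joint ranges: [-2.63, 2.63], [-0.92, 2.1], [0.06, 2.66], [-1.3, 4.44], [0, 2.69], [-3.02, 3.02]. Speed limits (rad/s): [2.22, 2.22, 2.79, 3.14, 3.14, 3.14].

INTERFACE

Orientations are given as a unit quaternion [x, y, z, w].
In Python, from workcell import bot, hand, kinematics, get_obs, vision, hand_in gives the robot as it stands. The module is installed in compiled form; this text tells all that it offers. Calls block until the motion is done:
- bot.reach(position, orientation): joint-space move of the TCP to a pose.
- bot.servo_line(position, ori=None, velocity=0.15): straight line of the TCP; ori=None keeps the orientation; velocity is the mean speed in m/s.
- bot.goto_joints(angles): joint-space move.
- hand.move_gripper(opening, strength=None): finger opening in m; strength is the grip in N (None keeps the last); returns when the fingers have stopped.
- bot.dwell(seconds).
- kinematics.solve_ik(position, orientation): joint angles nearest the present ones, or None.
- get_obs(): the state.
- vision.read_camera(name): name is "scene" or "top" or "wrist"; returns a dict with "frame" (420x560x3 uint8, red, green, blue), "intrinsics" (3x3 intrinsics, pixels), "view" (4x4, takes a point from world to camera coordinates). Camera axes: x right, y down, z forward; pixel columns grow to the right and rows downward; lengths in m; the calibration is good to about 2 mm. A picture is of the moment at which its call begins. There is no depth.
A pose or a line that the arm cannot do raises bot.IKError and nothing moves.
- hand_in(): hands the job in; it is judged then, once.
The state is a dict: "time_s": time; "joint_pos": joint angles; "joint_vel": joint speeds; "joint_efforts": joint torques, N m; "position": TCP position; "orientation": TCP orientation; "wrist_force": force on the tool from outside, world axes, zero at the start; "ft_torque": the same for the moment, N m; "gripper_width": finger opening in m; "grip_force": force on a finger pad.
Only numpy, scipy, OpenCV 4.12 (cv2) and the standard library are available. Lean on these libraries where they do the work, as an engineer would, in place of code of your own. Each camera call takes 0.05 s, during which the arm holds its last target. There are 200 camera calls.

## Working session

There is one attempt and no reset: what is moved stays moved. The work goes in short steps, each a Python script; the robot and the scene stay as the last script left them, time stands still between calls to the robot, and variables do not carry over. Pictures are saved under pics/ and viewed, at most 10 in all, crops included, and the job is handed in when it is done.

```bash
mkdir -p pics; cat > h.py <<'E'
import numpy as np, cv2
from workcell import bot, hand, kinematics, get_obs, vision, hand_in
def cam(n):
    c=vision.read_camera(n); return np.array(c["frame"]),np.array(c["intrinsics"]),np.array(c["view"])
def ray(K,V,u,v,z):
    d=V[:3,:3].T@np.linalg.inv(K)@[u,v,1.]; o=-V[:3,:3].T@V[:3,3]
    return o+d*(z-o[2])/d[2]
def proj(K,V,p):
    q=K@(V[:3,:3]@np.array(p)+V[:3,3]); return q[:2]/q[2]
def save(f,n): cv2.imwrite("pics/"+n,f[:,:,::-1])
E
python3 - <<'E'
from h import *
s=cam("scene");t=cam("top")
np.savez("c.npz",s=s[0],sK=s[1],sV=s[2],t=t[0],tK=t[1],tV=t[2])
save(s[0],"s0.png");save(t[0],"t0.png")
print(s[1],s[2],t[1],t[2],get_obs()["time_s"],get_obs()["orientation"])
E
```

```text
[[532.4042585    0.         283.32926203]
 [  0.         532.4042585  206.48459971]
 [  0.           0.           1.        ]] [[ 0.82154219  0.57006106 -0.00994042 -0.40475066]
 [ 0.32957548 -0.48904938 -0.80759563 -0.11633519]
 [-0.46524018  0.66019777 -0.58965285  1.49205218]
 [ 0.          0.          0.          1.        ]] [[406.33537253   0.         278.09730535]
 [  0.         406.33537253 209.88233325]
 [  0.           0.           1.        ]] [[-0.04264735 -0.99908352  0.00365026 -0.01598855]
 [-0.97344383  0.04072982 -0.22527361  0.54544204]
 [ 0.22491848 -0.01316065 -0.9742887   0.91472704]
 [ 0.          0.          0.          1.        ]] 0.1 [ 9.75147761e-01  2.21554598e-01 -1.53470317e-04 -6.17113288e-04]
```

View pics/s0.png

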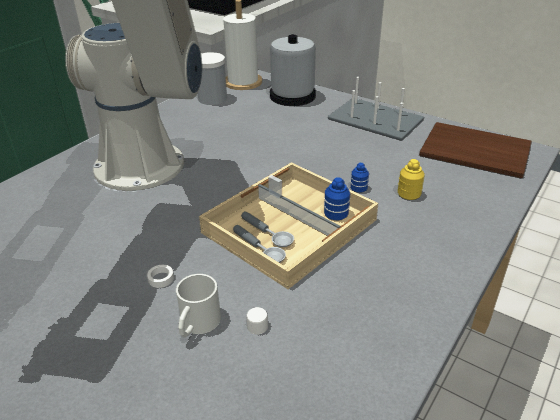

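View pics/t0.png

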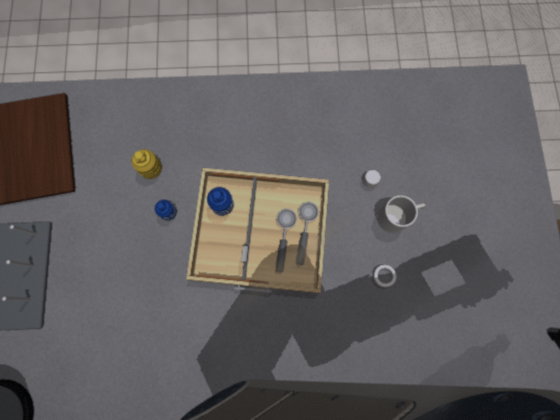

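The top view shows three bottle-like things: a large blue one at (220,200) inside the drawer, a small blue one at (165,209) and a yellow one at (146,163). I choose the large blue one. White things: the cap, small and closed, at (372,177); the mug at (401,210); the open ring at (384,275). The cap is the closed one at (372,177). The divider tab is at about (245,254). I'll check these in one close crop.

```bash
python3 - <<'E'
from h import *
d=np.load("c.npz");t,s=d["t"],d["s"]
a=cv2.resize(t[155:305,180:400],None,fx=3.5,fy=3.5,interpolation=cv2.INTER_CUBIC)
save(a,"t1.png")
K,V=d["tK"],d["tV"]; print("campos",-V[:3,:3].T@V[:3,3])
hsv=cv2.cvtColor(t,cv2.COLOR_RGB2HSV)
m=cv2.inRange(hsv,(8,50,60),(30,255,255)); m[:150]=0;m[310:]=0;m[:,:180]=0;m[:,345:]=0
m=cv2.morphologyEx(m,cv2.MORPH_CLOSE,np.ones((5,5)))
c=max(cv2.findContours(m,0,2)[0],key=cv2.contourArea);h=cv2.convexHull(c)
q=cv2.approxPolyDP(h,6,True)[:,0]; print(q.tolist())
for u,v in q: print(ray(K,V,u,v,.05).round(4))
for n,im,K,V in (("t",t,d["tK"],d["tV"]),("s",s,d["sK"],d["sV"])):
    hs=cv2.cvtColor(im,cv2.COLOR_RGB2HSV)
    b=cv2.inRange(hs,(105,130,30),(130,255,255))
    for c in cv2.findContours(b,0,2)[0]:
        if cv2.contourArea(c)>60: print(n,"blue",cv2.boundingRect(c),cv2.contourArea(c))
    w=cv2.inRange(hs,(0,0,170),(180,40,255))
    for c in cv2.findContours(w,0,2)[0]:
        if 40<cv2.contourArea(c)<3000:
            r=cv2.boundingRect(c);M=cv2.moments(c);u,v=M["m10"]/M["m00"],M["m01"]/M["m00"]
            if (n=="t" and 340<u<430 and 150<v<300) or (n=="s" and v>250): print(n,"white",r,u,v,ray(K,V,u,v,.034).round(4))
E
```

```text
campos [ 0.3245363  -0.02615125  1.01414028]
[[203, 168], [328, 180], [319, 292], [187, 279]]
[0.662  0.1433 0.05  ]
[ 0.6179 -0.166   0.05  ]
[ 0.3471 -0.1259  0.05  ]
[0.3901 0.181  0.05  ]
t blue (155, 200, 19, 18) 225.5
t blue (208, 188, 23, 23) 396.5
t white (387, 213, 11, 11) 392.44565217391306 217.9927536231884 [ 0.5185 -0.3204  0.034 ]
t white (366, 171, 14, 13) 372.5991379310345 176.53304597701148 [ 0.6272 -0.2816  0.034 ]
s blue (325, 209, 23, 11) 121.0
s blue (325, 202, 24, 10) 89.0
s blue (351, 180, 17, 12) 100.0
s blue (325, 178, 25, 27) 449.0
s blue (352, 163, 17, 18) 198.0
s white (539, 358, 21, 62) 552.2367601246106 398.9730954403851 [ 1.1231 -0.1607  0.034 ]
s white (246, 307, 21, 17) 256.2498245614035 314.5957894736842 [ 0.628  -0.2831  0.034 ]
s white (178, 306, 12, 23) 182.70143149284252 315.9161554192229 [ 0.5166 -0.3628  0.034 ]
s white (175, 273, 42, 30) 195.9696474009451 287.66248636859325 [ 0.4869 -0.2938  0.034 ]
s white (150, 265, 23, 17) 165.18840579710144 274.7463768115942 [ 0.41   -0.3015  0.034 ]
s white (267, 247, 19, 15) 276.72117400419285 253.70230607966457 [ 0.5603 -0.1215  0.034 ]
```

View pics/t1.png

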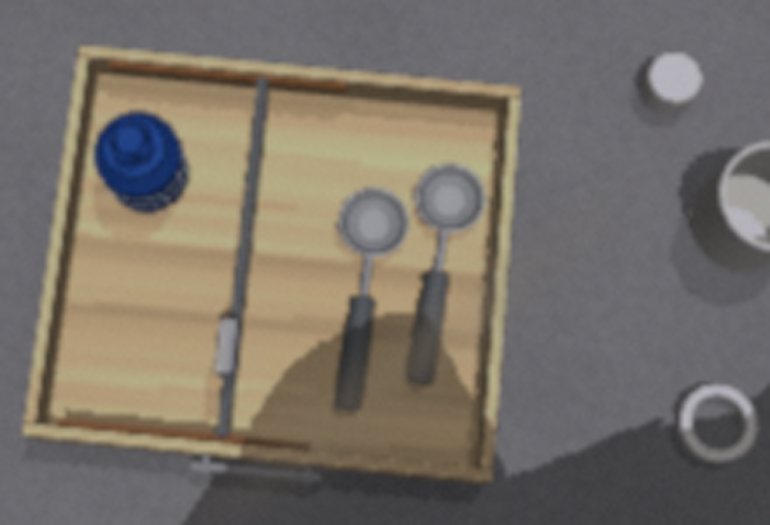

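The crop confirms the choices: the large blue dispenser with its neck at about (217,194) full-frame, the clear tab at about (245,253) and the closed cap at (372,177). Next I compute the poses and go above the tab.

```bash
cat >> h.py <<'E'
A=-0.142; C=np.array([.504,.008])
ex=np.array([np.cos(A),np.sin(A)]); ey=np.array([-np.sin(A),np.cos(A)])
def W(x,y): return C+x*ex+y*ey
def D(p): p=np.array(p)[:2]-C; return np.array([p@ex,p@ey])
def Q(a): return [np.cos(a/2),np.sin(a/2),0,0]
E
python3 - <<'E'
from h import *
d=np.load("c.npz");K,V=d["tK"],d["tV"]
tab=ray(K,V,245.1,253.4,.094); print("tab",tab,D(tab))
n=ray(K,V,216.8,193.8,.108); print("neck",n,D(n))
n=ray(d["sK"],d["sV"],338,183,.106); print("neck s",n,D(n))
p=W(-.07,D(tab)[1])
bot.reach([*p,.16],Q(A)); hand.move_gripper(.05,40)
o=get_obs();print(o["time_s"],o["position"],o["joint_pos"],p)
w=cam("wrist");save(w[0],"w0.png"); print(proj(w[1],w[2],[*p,.094]))
E
```

```text
tab [0.43889879 0.04049212 0.094     ] [-0.06904435  0.02295175]
neck [0.57771278 0.10137799 0.108     ] [0.05975569 0.1028702 ]
neck s [0.58357251 0.09017261 0.106     ] [0.06714227 0.0926069 ]
2.8 [0.43798043 0.04049456 0.1599864 ] [ 8.88000045e-02  1.83207338e-01  2.09860079e+00 -2.65890056e-05
  8.59808596e-01  1.80185484e+00] [0.43795276 0.04062737]
[276.46045005 240.29095461]
```

View pics/w0.png

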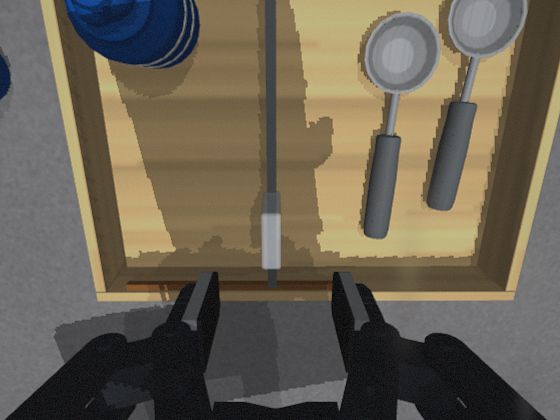

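The wrist view shows the tab's top at (271,240), about 5 px from where I predicted, so it's 2–3 mm further towards +y. The fingers straddle it. I'll pinch it and push until the force rises.

```bash
python3 - <<'E'
from h import *
y=.0245
bot.servo_line([*W(-.07,y),.076],velocity=.08)
hand.move_gripper(0.0,40)
o=get_obs();print(o["time_s"],o["gripper_width"],o["grip_force"],o["wrist_force"])
f0=np.array(o["wrist_force"])
y0=y; y=y0+.040
bot.servo_line([*W(-.07,y),.076],velocity=.04)
o=get_obs();print(o["time_s"],D(o["position"]),(np.array(o["wrist_force"])-f0)[:2]@ey)
for i in range(25):
    y+=.002; bot.servo_line([*W(-.07,y),.076],velocity=.02)
    o=get_obs(); f=(np.array(o["wrist_force"])-f0)[:2]@ey
    print(round(y-y0,4),D(o["position"])[1].round(4),f.round(2))
    if f<-14: break
bot.dwell(.2);o=get_obs();print(o["time_s"],o["position"],o["wrist_force"],o["gripper_width"])
t=cam("top");s=cam("scene");w=cam("wrist");save(w[0],"w1.png")
np.savez("c1.npz",s=s[0],sK=s[1],sV=s[2],t=t[0],tK=t[1],tV=t[2])
E
```

```text
4.475 0.011626186847710513 42.81440556049347 [-0.62330422  0.35174519  6.91331985]
5.625 [-0.06989512  0.06460159] 0.49145266638143337
0.042 0.0666 -0.7
0.044 0.0686 -1.99
0.046 0.0705 -1.13
0.048 0.0724 -1.99
0.05 0.0744 -1.75
0.052 0.0764 -2.76
0.054 0.0784 -1.56
0.056 0.0804 -2.97
0.058 0.0824 -2.3
0.06 0.0844 -2.43
0.062 0.0864 -2.12
0.064 0.0877 -8.01
0.066 0.0881 -22.23
9.075 [0.44717371 0.10509743 0.07633283] [ -0.74829866 -21.76896487  11.05076182] 0.011542826364588062
```

View pics/w1.png

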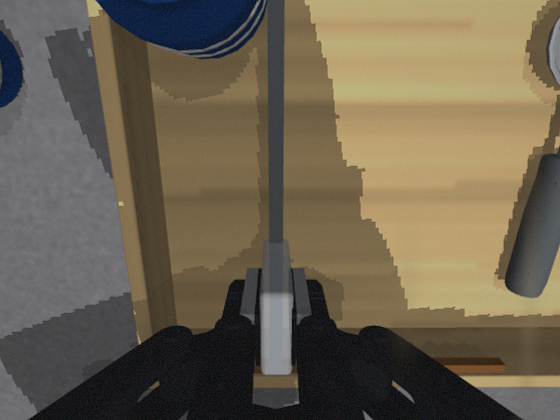

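The divider is stopped against the dispenser: the force jumped to 22 N at tab y≈0.088, the tab sits between the fingers at (275,330), and the dispenser is against the wall. I'll release, rise and take a close look at the neck.

```bash
python3 - <<'E'
from h import *
hand.move_gripper(.03)
o=get_obs();p=o["position"];print(D(p))
bot.servo_line([p[0],p[1],.16],velocity=.2)
bot.reach([*W(-.03,.12),.22],Q(A))
bot.dwell(.2)
w=cam("wrist"); np.savez("c2.npz",w=w[0],K=w[1],V=w[2])
t=cam("top");s=cam("scene")
np.savez("c3.npz",s=s[0],sK=s[1],sV=s[2],t=t[0],tK=t[1],tV=t[2])
for x in (.05,.06,.07,.08): print(x,proj(w[1],w[2],[*W(x,.12),.108]),proj(t[1],t[2],[*W(x,.12),.108]),proj(s[1],s[2],[*W(x,.12),.108]))
print(get_obs()["time_s"])
a=cv2.resize(w[0],(560,420)); 
b=cv2.resize(t[0][170:240,190:260],(240,240),interpolation=2);c=cv2.resize(s[0][160:230,300:370],(240,240),interpolation=2)
o=np.zeros((480,800,3),np.uint8);o[:420,:560]=a;o[:240,560:]=b;o[240:,560:]=c;save(o,"w2.png")
E
```

```text
[-0.07001648  0.09065964]
0.05 [275.10860585  89.95384912] [208.86000579 197.14798553] [339.52520004 174.72606886]
0.06 [275.10480936  72.61818295] [209.45504429 192.9811992 ] [342.93146341 176.28662623]
0.07 [275.10089623  54.7499228 ] [210.04724253 188.834302  ] [346.36838749 177.86123061]
0.08 [275.09686101  36.32414187] [210.63662078 184.70715186] [349.83638815 179.45007252]
10.8667
```

View pics/w2.png

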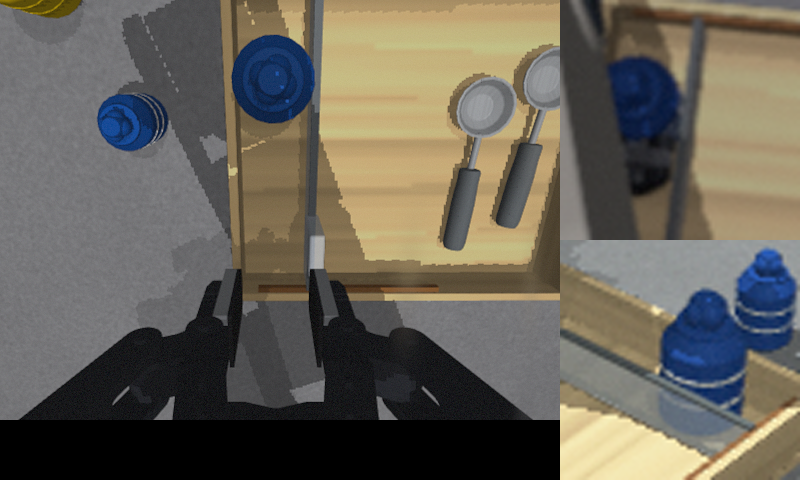

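The wrist view shows the dispenser nipped between wall and divider, with the neck top at about (273,77). The scene view puts it at (342.6,177), close to the prediction for drawer x=0.060. One zoom to refine this.

```bash
python3 - <<'E'
from h import *
d=np.load("c2.npz");w,K,V=d["w"],d["K"],d["V"]
hs=cv2.cvtColor(w,cv2.COLOR_RGB2HSV);b=cv2.inRange(hs,(100,120,20),(130,255,255));b[:,:215]=0
c=max(cv2.findContours(b,0,2)[0],key=cv2.contourArea);(u,v),r=cv2.minEnclosingCircle(c);print(u,v,r,cv2.boundingRect(c),"body",D(ray(K,V,u,v,.07)), "cam",-V[:3,:3].T@V[:3,3],D((-V[:3,:3].T@V[:3,3])))
a=w[35:125,225:325].astype(float)*2.2;a=cv2.resize(np.clip(a,0,255).astype(np.uint8),None,fx=6,fy=6,interpolation=cv2.INTER_CUBIC)
save(a,"w3.png")
for u,v in ((273,77),(272,75),(274,79)):print(u,v,D(ray(K,V,u,v,.108)))
E
```

```text
273.0 78.5 43.78651428222656 (232, 35, 83, 88) body [0.05730666 0.1214953 ] cam [0.57298092 0.11937509 0.34295071] [0.05252446 0.1200165 ]
273 77 [0.05750083 0.12128755]
272 75 [0.05864406 0.12189545]
274 79 [0.05635365 0.12067755]
```

View pics/w3.png

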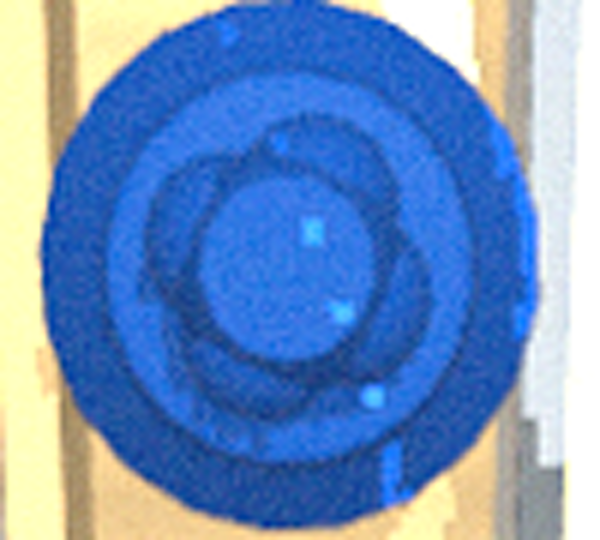

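The neck centre is at about (273.3,80), which gives drawer (0.057,0.121). Next I fetch the cap, pinching it in two directions so it centres itself.

```bash
python3 - <<'E'
from h import *
cap=[.6275,-.2823]
o=get_obs();p=o["position"]
bot.servo_line([p[0],p[1],.26],velocity=.25)
bot.reach([*cap,.16],Q(2.09)); hand.move_gripper(.07,20)
bot.servo_line([*cap,.021],velocity=.12)
hand.move_gripper(0,20); o=get_obs();print(o["gripper_width"],o["grip_force"])
hand.move_gripper(.065)
bot.servo_line([*cap,.075],velocity=.15)
bot.reach([*cap,.075],Q(.52))
bot.servo_line([*cap,.021],velocity=.12)
hand.move_gripper(0,80); o=get_obs();print(o["gripper_width"],o["grip_force"],o["position"])
bot.servo_line([*cap,.20],velocity=.15)
o=get_obs();print(o["time_s"],o["gripper_width"],o["wrist_force"])
n=W(.0568,.1212)
bot.reach([*n,.18],Q(.52)); bot.dwell(.2)
o=get_obs();print(o["time_s"],o["position"],n,o["wrist_force"],o["joint_pos"])
w=cam("wrist");s=cam("scene");t=cam("top")
im=np.zeros((420,800,3),np.uint8);im[:,:560]=w[0];im[:240,560:]=cv2.resize(s[0][140:220,300:380],(240,240),interpolation=2)
im[240:420,560:]=cv2.resize(t[0][160:220,180:260],(240,180),interpolation=2);save(im,"w4.png")
E
```

```text
0.03982331614266277 19.891261607408524
0.03674742010243936 80.50400057807565 [ 0.62837421 -0.2826832   0.02244064]
20.3583 0.036928703446593915 [-0.57211687 -0.98066449  0.13163161]
22.0583 [0.57776237 0.11904128 0.1799897 ] [0.57738092 0.11994159] [ 0.26862573 -0.16158055  0.1693491 ] [ 2.00675431e-01  3.72102800e-01  1.77270704e+00 -5.01615681e-05
  9.96667081e-01  1.25289646e+00]
```

View pics/w4.png

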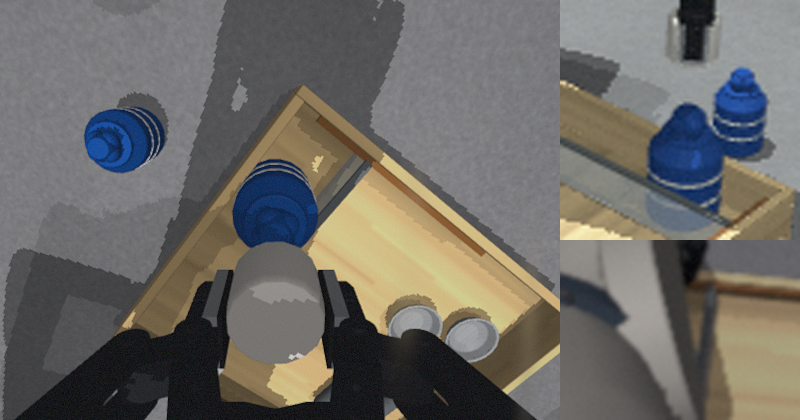

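The cap is held upright between the fingers, at about (275,300) in the wrist view, above the neck. I'll check its position along the tool's x axis by projecting its outline.

```bash
python3 - <<'E'
from h import *
w=cam("wrist"); f,K,V=w; o=get_obs();p=np.array(o["position"]);print(p,o["time_s"])
th=np.linspace(0,6.28,90); tx=np.array([np.cos(.52),np.sin(.52)])
g=cv2.cvtColor(f,cv2.COLOR_RGB2HSV); m=cv2.inRange(g,(0,0,70),(180,45,255)); m[:200]=0;m[370:]=0;m[:,:226]=0;m[:,326:]=0
ys=np.where(m[:,265:285].any(1))[0];print("rows",ys.min(),ys.max())
for r in range(225,380,6): print(r,f[r,276].tolist(),end=" ")
print()
for dx in (-.003,0,.003):
    for zc in (-.021,-.0224,.013,.0116):
        P=[proj(K,V,[*(p[:2]+dx*tx+.02*np.array([np.cos(a),np.sin(a)])),p[2]+zc]) for a in th]
        P=np.array(P);print(dx,zc,P.min(0).round(1),P.max(0).round(1))
E
```

```text
[0.57749465 0.11959019 0.17998328] 22.2583
rows 242 363
225 [21, 54, 106] 231 [23, 51, 107] 237 [16, 43, 86] 243 [102, 100, 97] 249 [101, 100, 97] 255 [101, 98, 97] 261 [102, 103, 100] 267 [103, 99, 94] 273 [101, 101, 97] 279 [117, 114, 112] 285 [149, 145, 140] 291 [148, 144, 141] 297 [148, 142, 141] 303 [119, 115, 110] 309 [122, 116, 115] 315 [119, 116, 112] 321 [118, 114, 113] 327 [119, 116, 114] 333 [122, 119, 115] 339 [121, 116, 113] 345 [119, 116, 114] 351 [120, 116, 114] 357 [120, 115, 111] 363 [147, 141, 117] 369 [208, 179, 126] 375 [209, 184, 129] 
-0.003 -0.021 [234.5 247.3] [320.9 323.2]
-0.003 -0.0224 [234.8 246. ] [320.6 321.4]
-0.003 0.013 [224.6 287.5] [331.8 376.9]
-0.003 0.0116 [225.1 285.4] [331.2 374.2]
0 -0.021 [234.2 241.1] [321.2 317.9]
0 -0.0224 [234.6 239.8] [320.8 316.1]
0 0.013 [224.3 280. ] [332.2 370.8]
0 0.0116 [224.8 278. ] [331.7 368.1]
0.003 -0.021 [234.  234.8] [321.5 312.5]
0.003 -0.0224 [234.3 233.6] [321.1 310.8]
0.003 0.013 [223.9 272.5] [332.6 364.6]
0.003 0.0116 [224.4 270.5] [332.1 361.9]
```

The cap is centred to within about 1 mm. Now I press it down in steps while watching the force.

```bash
python3 - <<'E'
from h import *
n=W(.0568,.1212)
bot.servo_line([*n,.136],velocity=.06); bot.dwell(.15)
f0=np.array(get_obs()["wrist_force"]); z=.136; print(f0)
for i in range(32):
    z-=.0012; bot.servo_line([*n,z],velocity=.015)
    o=get_obs();f=np.array(o["wrist_force"])-f0;p=o["position"]
    print(round(z,4),p[2].round(4),f.round(1),(p[:2]-n).round(4))
    if z<.114 and f[2]>9 and p[2]<.1125: break
    if f[2]>25 or np.hypot(*f[:2])>12: print("stop");break
print(o["time_s"],o["gripper_width"])
E
```

```text
[-0.27677084  0.27491064  0.99384862]
0.1348 0.1349 [ 0.2 -0.2 -1.7] [ 0. -0.]
0.1336 0.1335 [ 0.2 -0.3 -1.2] [-0.0001 -0.    ]
0.1324 0.1323 [-0.1  0.8 -1.3] [-0.0001 -0.    ]
0.1312 0.1311 [ 0.6 -0.5 -1.5] [-0. -0.]
0.13 0.1299 [ 0.5 -0.3 -0.6] [-0.0001 -0.    ]
0.1288 0.1287 [ 0.4  0.1 -0.9] [-0.  0.]
0.1276 0.1275 [ 0.3 -0.8 -1.3] [-0.0001  0.    ]
0.1264 0.1263 [ 0.7 -1.3 -1.6] [-0.0001 -0.    ]
0.1252 0.1251 [ 0.9 -0.2  0.1] [-0.0001 -0.    ]
0.124 0.1241 [ 1.8 -0.3 -1.3] [ 0.0002 -0.    ]
0.1228 0.1231 [ 1.4 -2.2  1.5] [ 0.0003 -0.0001]
0.1216 0.1219 [ 2.  -0.6  3.5] [ 0.0005 -0.    ]
0.1204 0.1208 [ 1.2 -2.2  4.5] [ 0.0005 -0.    ]
0.1192 0.1196 [ 2.  -1.7  5.3] [ 0.0005 -0.    ]
0.118 0.1182 [ 1.9 -1.5  3. ] [ 0.0003 -0.    ]
0.1168 0.1167 [ 1.4 -2.1  1.3] [ 0.0001 -0.    ]
0.1156 0.1152 [ 1.6 -1.7 -1.9] [-0.0003 -0.    ]
0.1144 0.1137 [ 0.3 -0.1 -4.2] [-0.0007 -0.    ]
0.1132 0.1126 [ 1.1  0.5 -7.2] [-0.0007 -0.    ]
0.112 0.1118 [-0.8 -1.2 -5.2] [-0.0003 -0.    ]
0.1108 0.111 [ 0.2 -0.9 -3. ] [0.0002 0.0001]
0.1096 0.1104 [-1.4 -1.6  4.2] [0.0006 0.    ]
0.1084 0.1104 [-4.5 -1.7 15.8] [0.0009 0.0001]
29.0417 0.03692089365271551
```

It clicked: the force peaked, dropped, then rose against the shoulder at TCP 0.1104. I'll check that the push holds steady and look once.

```bash
python3 - <<'E'
from h import *
for i in range(4):
    bot.dwell(.3);o=get_obs();print(o["time_s"],o["position"].round(4) if hasattr(o["position"],'round') else o["position"],np.round(o["wrist_force"],1),o["grip_force"])
s=cam("scene");save(cv2.resize(s[0][130:310,180:420],(800,600),interpolation=2),"w5.png")
E
```

```text
29.3417 [0.5783 0.12   0.1104] [-4.  -2.8 16.2] 82.96699156053364
29.6417 [0.5783 0.1201 0.1104] [-4.3 -1.4 16.1] 82.96499077230692
29.9417 [0.5783 0.12   0.1104] [-3.9 -1.2 15.8] 82.96500837430358
30.2417 [0.5783 0.12   0.1104] [-3.7 -1.9 16.7] 82.9652959574014
```

View pics/w5.png

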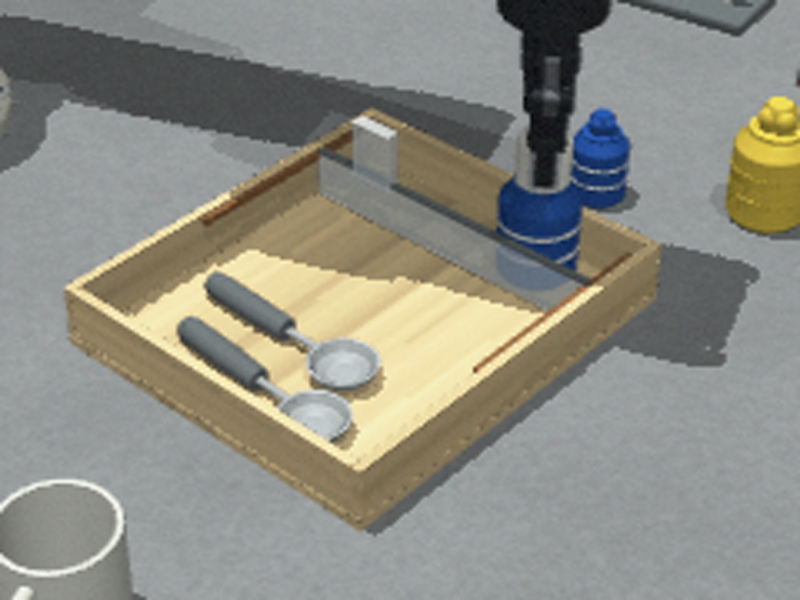

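The cap sits flush on the shoulder of the upright dispenser at about (540,160), the divider is still nipping it and the bystanders haven't moved. I'll ease the push slightly towards 10 N and hand in.

```bash
python3 - <<'E'
from h import *
bot.servo_line([*W(.0568,.1212),.1088],velocity=.01); bot.dwell(.2)
o=get_obs();print(o["time_s"],o["position"],o["wrist_force"])
print(hand_in())
E
```

```text
30.7417 [0.57819477 0.11999845 0.11042055] [-3.5374721  -0.99542935 12.00334004]
the job is handed in; nothing more can be done
None
```

The job is handed in at 30.7 s on the robot's clock: the divider nips the dispenser against the wall, and the cap is clicked home with the gripper still pressing it at about 12 N; the hand-in returned no verdict.

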